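Shut the candy case and lock it with the T-head key

TASK

Shut the candy case's sloping lid, then take the green-handled T-head key from its wooden block, push its head lengthwise through the slot in the lid until the flange rests flat on the lid, and turn the key a quarter turn so that it is locked crosswise. Let go of the key and leave it there; leave the jar, the mould and the brass scraper where they are.

Things in the scene. Friction and masses are not known exactly. Their poses are not given: they have to be found in the camera images.
- lid (a joint): Opening angle of the case's lid in rad: 0 shut (a hard stop), growing as its lower edge, towards the robot, rises; up to 0.95. It starts ajar and stays where it is left (stiff hinge); 1 to 5 N down on its lower edge moves it.
- lid_hinge (a point): Middle of the lid's level hinge line, at the lid's upper, far edge: in the latch_plate frame at x = +125 mm, y = z = 0; the line runs along that frame's y. The lid is a plate 170 mm (along the slope) by 206 mm (across), 5 mm thick: a yellow lower panel 90 mm long with the slot, and a clear upper pane.
- lid_edge (a point): Point on the lid's outer (upper) face, midway across, 152 mm from the hinge line, 18 mm from the lid's lower free edge and 27 mm down the slope from the slot's centre: a good place to push the lid shut. Moves with the lid.
- case: Red display case, fixed to the table, its lid sloping 30 degrees down towards the robot. Origin on the table straight below the slot of the shut lid; x to the back, z up. 204 mm wide (y), from 39 mm in front of the origin to 116 mm behind it, highest at the hinge (152 mm).
- latch_plate: Fixed steel keeper under the shut lid. Origin: slot centre on the OUTER face of the shut lid, 90 mm above the table; x up the slope, y along the slot, z outward, square to the shut lid (30 degrees from vertical, leaning to the robot). Slot in the lid: 14 mm (x) by 37 mm (y); in the keeper, at z -5.5 to -11.5 mm: 12 by 35 mm, same centre. Below it 30 mm are free.
- t_key: Loose T-head key, about 80 g, upright in key_block at the start, flange resting on its top. Origin: centre of the underside of the round steel flange (34 mm across, z 0 to 4 mm); z up along the shank to the handle. Handle: flat green wing 10 mm thick (x), 36 mm wide (y), z 4 to 40 mm, parallel to the head. Below: shank of 8 mm diameter.
- key_head (a point): Centre of the key's crossbar head, on the key's axis 18.5 mm below the flange's underside. Head: 8 mm thick (x), 30 mm long (y), 5 mm high (key z -16 to -21 mm), narrower nose (5 by 26 mm) to z -25 mm. Half a turn makes no difference. Pushed home it has 4.5 mm of play below the keeper and turns freely either way, with no stop.
- key_block: Fixed wooden block 70 x 70 x 50 mm that holds the key; origin at the centre of its underside. An oblong pocket (15 mm in x by 38 mm in y) goes straight down through it.
- jar: Bystander: small jar with a red cap, 48 mm across, 70 mm tall; origin at the centre of its underside. Stands near the key block, on the robot's side.
- mould: Bystander: small aluminium candy stamp, 52 mm across, 52 mm tall; origin at the centre of its underside. Stands near the key block, on the robot's side.
- scraper: Bystander: brass scraper lying flat beyond the work, about 265 mm long along its x, 85 mm wide, 12 mm high at the handle; origin on its underside, 15 mm inside the blade's handle end.
Mind the look-alikes: they are no part of the job. There is more than one size of the t_key; the job needs the middle-sized.

How it is judged:
By the outcome, as a careful person would: the job done as asked, in the order asked, and still so for the second after the job is handed in, with the robot touching nothing.
It also fails if it takes over 64 s, if anything falls off the work surface, if the arm or the gripper's body presses on something with over 40 N, if the wrist force passes 120 N, or if a joint passes its speed limit or range.

ROBOT

A 6-joint arm with a two-finger parallel gripper is mounted at the origin on the work surface. World frame = base frame: x ahead of the robot, y to its left, z up, the work surface at z = 0. Lengths are in mm, angles in rad, forces in N, time in s.
With the tool pointing down it reaches from about 250 to 850 mm from the base axis. Payload 12.5 kg.
Tool frame: the origin (TCP) lies midway between the tips of the shut fingers; the grasp point (between the pads) lies 19 mm behind it (hold_point_z is the distance from the TCP to the grasp point, in mm); z points along the fingers, y is the line along which they close (so a half turn about z gives the same grasp; the last joint's range is limited). The gripper opens to 93 mm and grips with 3 to 60 N. Pads are 15 mm wide; open, the fingers measure 128 mm over their backs; the gripper's body (75 mm by 188 mm) begins 65 mm behind the grasp point.
Start: joints at [-1.217, 0.351, 1.652, -0, 1.139, -0.085], TCP at [233.686, -497.871, 218.633] pointing down, gripper open.
Joint ranges: [-2.75, 2.75], [-0.79, 2.1], [0.01, 2.65], [-1.57, 4.71], [0.07, 3.14], [-2.87, 2.87]. Speed limits (rad/s): [2.22, 2.22, 2.79, 3.14, 3.14, 3.14].

INTERFACE

Orientations are given as a unit quaternion [x, y, z, w].
In Python, from workcell import * gives the robot as it stands. Calls block until the motion is done:
- move_to(position, orientation): joint-space move of the TCP to a pose.
- move_l(position, orientation=None, rate=150): straight line of the TCP; orientation=None keeps the orientation; rate is the mean speed in mm/s.
- move_j(angles): joint-space move.
- gripper_to(opening, squeeze=None): opening from 0.0 (shut) to 1.0 (fully open); squeeze is the grip in N (None keeps the last); returns when the fingers have stopped.
- dwell(seconds).
- ik(position, orientation): joint angles nearest the present ones, or None.
- read_camera(name): name is "side" or "top"; returns (picture, depth): 480x640x3 uint8, red, green, blue; 480x640 float32, mm along the optical axis (not along the pixel's ray), 0 where there is no reading.
- camera_model(name): a dict with "fovy" (degrees; the focal length in pixels is half the picture's height over the tangent of half this angle, whatever the lens; pixels are square), "cx", "cy" (the principal point, pixels), "R" (3x3) and "t" (3): a world point X has camera coordinates R X + t. Camera axes: x right, y down, z forward; pixel columns grow to the right and rows downward; lengths in mm; the calibration is good to about 2 mm. A picture is of the moment at which its call begins. camera_model takes no time and is no camera call.
A pose or a line that the arm cannot do raises IKError and nothing moves.
- sign_off(): hands the job in; it is judged then, once.
Trained networks look in the newest picture that a camera, given by its name, has taken for a name from the list of things; names that differ only in an ending like _2 or _b are one class to them, and where a whole thing is asked for, a point or a joint stands for the part that bears it (a point fixed in the world has none). Each returns a list of dicts, best first, with "conf" (0 to 1); they miss things now and then, are a little off and sometimes report something else, mostly with a low value. They report only what shows in the picture. A call takes as long as a camera call. They do not tell look-alikes from the thing itself.
- boxes_of(camera, label): "xy" ([column, row] in pixels, amid what is visible of it).
- silhouettes(camera, label): "pixels" (480x640 bool, what is visible of it) and "xy" ([column, row] in pixels, amid what is visible of it).
- tip_of(camera, label): "xy" ([column, row] in pixels: a listed point, or the origin of a listed thing).
Readings, each from a call of its own:
- read_time(): time.
- read_joint_positions(): joint angles.
- read_dq(): joint speeds.
- read_joint_torque(): joint torques, N m.
- read_eef_pos(): TCP position.
- read_tool_rot(): TCP orientation.
- read_ft_force(): force on the tool from outside, world axes, zero at the start.
- read_torque(): the same for the moment, N m.
- read_gripper_width(): opening from 0.0 (shut) to 1.0 (fully open).
- read_grip_force(): force on a finger pad.
Only numpy, scipy, OpenCV 4.12 (cv2) and the standard library are available. Lean on these libraries where they do the work, as an engineer would, in place of code of your own. Each camera call takes 0.05 s, during which the arm holds its last target. There are 200 camera calls.

## Working session

There is one attempt and no reset: what is moved stays moved. The work goes in short steps, each a Python script; the robot and the scene stay as the last script left them, time stands still between calls to the robot, and variables do not carry over. Pictures are saved under pics/ and viewed, at most 10 in all, crops included, and the job is handed in when it is done.

```bash
mkdir -p pics; ls
cat > h.py <<'E'
from workcell import *
import numpy as np, cv2
from scipy.spatial.transform import Rotation as Ro
def cam(n):
    m=camera_model(n); f=240/np.tan(np.radians(m["fovy"])/2)
    return f,m["cx"],m["cy"],np.array(m["R"]),np.array(m["t"])
def proj(n,X):
    f,cx,cy,R,t=cam(n); c=R@np.array(X,float)+t
    return np.array([f*c[0]/c[2]+cx,f*c[1]/c[2]+cy])
def ray(n,uv):
    f,cx,cy,R,t=cam(n); d=R.T@np.array([(uv[0]-cx)/f,(uv[1]-cy)/f,1.]); return -R.T@t,d
def unp(n,uv,z): # depth
    o,d=ray(n,uv); return o+d*z
def atz(n,uv,h):
    o,d=ray(n,uv); return o+d*(h-o[2])/d[2]
def tri(a,b):
    o1,d1=ray("top",a);o2,d2=ray("side",b)
    A=np.array([d1,-d2]).T; s=np.linalg.lstsq(A,o2-o1,rcond=None)[0]
    p,q=o1+s[0]*d1,o2+s[1]*d2; return (p+q)/2,np.linalg.norm(p-q)
E
cat > a.py <<'E'
from h import *
for n in("top","side"):
    p,d=read_camera(n); cv2.imwrite(f"pics/{n}0.png",p[:,:,::-1]); np.save(f"{n}0.npy",d)
    print(n,camera_model(n))
    for l in["lid_hinge","lid_edge","latch_plate","t_key","key_head","key_block","jar","mould","scraper","case"]:
        for r in tip_of(n,l)[:4]:
            u=np.array(r["xy"]);i=np.clip(u.round().astype(int),0,[639,479]);z=d[i[1],i[0]]
            print(l,round(r["conf"],2),u.round(1),unp(n,u,z).round(0) if z else None)
print(read_time())
E
python3 a.py
```

```text
pics
top {'fovy': 51.26251602596878, 'cx': 316.80127652959965, 'cy': 243.61375105980414, 'R': array([[-0.00897211, -0.99989446, -0.01142683],
       [-0.9946018 ,  0.01010482, -0.10327219],
       [ 0.10337675,  0.01043858, -0.99458749]]), 't': array([  27.72147287,  584.05935952, 1102.9080598 ])}
lid_hinge 0.98 [446.5 230. ] [ 598. -243.  145.]
lid_edge 0.91 [433.4 310.2] [ 436. -215.  130.]
lid_edge 0.73 [435.8 282.9] [ 491. -220.  136.]
latch_plate 0.7 [437.7 284.9] [ 487. -223.  137.]
t_key 0.92 [273.6 222.1] [631. 118.  53.]
t_key 0.52 [259.2 275.9] [510. 145.  89.]
t_key 0.51 [221.7 261.3] [547. 239.  21.]
key_head 0.75 [273.4 231.9] [611. 119.  43.]
key_head 0.69 [261.4 279.7] [503. 145.  54.]
key_head 0.55 [220.5 257.4] [554. 238.  43.]
key_block 0.67 [269.1 276.5] [512. 133.   0.]
key_block 0.32 [435.9 285.5] [ 485. -220.  134.]
jar 0.57 [254.8 329.3] [396. 156.  73.]
mould 0.8 [308.  314.2] [427.  43.  53.]
scraper 0.87 [317.8 157.1] [792.  18.   5.]
case 0.7 [425.1 289.5] [ 478. -198.  133.]
side {'fovy': 45.287667799936685, 'cx': 311.06832186375374, 'cy': 239.548072889673
[... 167 characters left out ...]
463.01235381, 292.3150783 , 835.3412845 ])}
lid_hinge 0.87 [390.8 163.7] [ 588. -237.  156.]
lid_edge 0.95 [442.5 202.2] [ 446. -208.  131.]
latch_plate 0.5 [421.8 206.2] [ 468. -168.  132.]
t_key 0.89 [259.8 288.2] [607. 144.  55.]
t_key 0.85 [299.3 312.7] [502. 154.  65.]
t_key 0.69 [243.9 348.6] [549. 244.  19.]
key_head 0.68 [245.3 352.6] [550. 240.   6.]
key_head 0.64 [299.  322.4] [498. 160.  49.]
key_head 0.64 [259.9 298. ] None
key_block 0.68 [298.9 333.1] [487. 173.  41.]
jar 0.89 [340.7 375.1] [383. 192.  29.]
mould 0.92 [368.  324.5] [421.  65.  21.]
mould 0.6 [341.9 373.9] [383. 189.  29.]
scraper 0.96 [240.5 239.1] [799.  13.   4.]
case 0.62 [421.8 244.2] [ 459. -168.   46.]
1.1
```

View pics/top0.png

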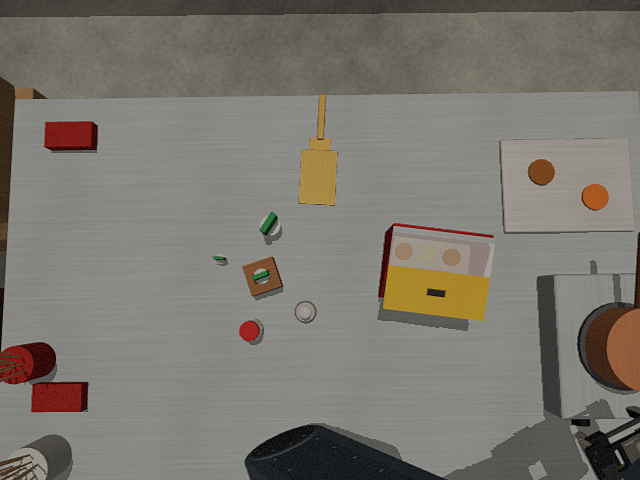

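View pics/side0.png

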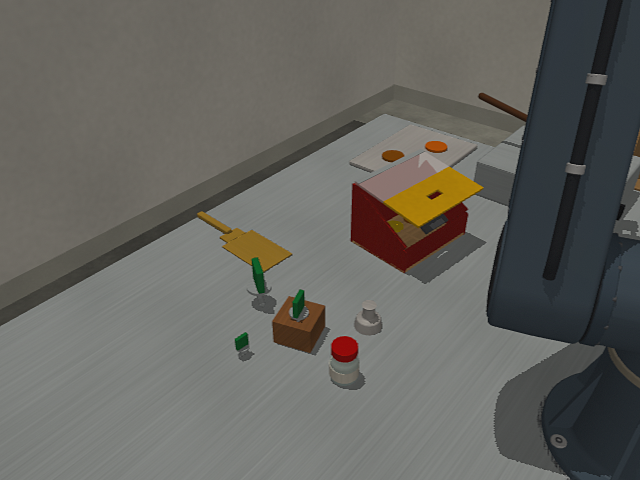

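```bash
cat >> h.py <<'E'
def cloud(n,d,mask):
    v,u=np.nonzero(mask&(d>0)); f,cx,cy,R,t=cam(n); z=d[v,u]
    c=np.stack([(u-cx)/f*z,(v-cy)/f*z,z]); return (R.T@(c-t[:,None])).T
def masks(p):
    h=cv2.cvtColor(p,cv2.COLOR_RGB2HSV); H,S,V=[h[...,i].astype(int) for i in range(3)]
    return dict(green=(H>50)&(H<90)&(S>120),yellow=(H>22)&(H<29)&(S>180)&(V>120),brown=(H>6)&(H<16)&(S>90)&(V>60))
def near(m,c,r):
    o=np.zeros_like(m); c=np.int_(c); s=np.s_[c[1]-r:c[1]+r,c[0]-r:c[0]+r]; o[s]=m[s]; return o
def rect(P):
    r=cv2.minAreaRect(P[:,:2].astype(np.float32)); return np.round(r[0],1),np.round(r[1],1),round(r[2],1)
def plane(P):
    c=P.mean(0); return c,np.linalg.svd(P-c)[2]
E
cat > b.py <<'E'
from h import *
for n,k,b in(("top",(261,277),(437,293)),("side",(299,310),(432,195))):
    p=cv2.imread(f"pics/{n}0.png")[:,:,::-1].copy(); d=np.load(f"{n}0.npy"); M=masks(p)
    g=near(M["green"],k,22 if n=="top" else 26); G=cloud(n,d,g); 
    print(n,"green",len(G),"z pct",np.percentile(G[:,2],[2,50,90,98]).round(1)); T=G[G[:,2]>np.percentile(G[:,2],98)-8]
    print(" wing top",rect(T),T.mean(0).round(1), "all",rect(G))
    W=cloud(n,d,near(M["brown"],k,38)); W=W[W[:,2]>np.percentile(W[:,2],70)-4]
    print(" block top",len(W),rect(W),np.percentile(W[:,2],[5,50,95]).round(1))
    Y=cloud(n,d,near(M["yellow"],b,70)); c,V=plane(Y); nn=V[2]*np.sign(V[2][2]); r=np.abs((Y-c)@nn)
    Y=Y[r<4]; c,V=plane(Y); nn=V[2]*np.sign(V[2][2])
    print(" lid",len(Y),c.round(1),nn.round(3),"rms",((Y-c)@nn).std().round(2),rect(Y),"tilt deg",np.degrees(np.arccos(nn[2])).round(1))
E
python3 b.py
```

```text
top green 81 z pct [68.4 89.6 92.9 94.4]
 wing top (array([511.5, 144.6]), array([ 8.4, 33.4]), 21.2) [511.7 144.4  90.5] all (array([511.8, 144.5]), array([ 8.7, 33.8]), 20.1)
 block top 705 (array([512. , 145.2]), array([69.7, 69. ]), 18.5) [48.1 50.8 53.9]
 lid 553 [ 462.2 -183.2  132. ] [-0.147  0.022  0.989] rms 1.67 (array([ 470.1, -218.7]), array([205.2,  86.2]), 82.1) tilt deg 8.5
side green 231 z pct [57.8 82.4 91.  92.2]
 wing top (array([511.2, 145.5]), array([10.1, 36. ]), 20.6) [510.  146.9  89.5] all (array([516.6, 141.1]), array([19.4, 49.5]), 44.5)
 block top 849 (array([512.3, 144.4]), array([71.2, 74. ]), 18.2) [48.  50.7 52.8]
 lid 1 [ 431.4 -318.2  130. ] [0. 0. 1.] rms 0.0 (array([ 431.4, -318.2]), array([0., 0.]), 0.0) tilt deg 0.0
```

```bash
cat >> h.py <<'E'
def quat(z,y):
    z=np.array(z,float);z/=np.linalg.norm(z);y=np.array(y,float);y-=z*(y@z);y/=np.linalg.norm(y)
    return Ro.from_matrix(np.array([np.cross(y,z),y,z]).T).as_quat()
E
cat > c.py <<'E'
from h import *
H=np.array([592.4,-236,152.5]); a=np.radians(-8); ex=np.array([np.cos(a),np.sin(a),0]); ey=np.array([-np.sin(a),np.cos(a),0])
P=lambda s,h=0: H-152*np.cos(s)*ex+[0,0,-152*np.sin(s)+h]
q=min([quat([0,0,-1],ey),quat([0,0,-1],-ey)],key=lambda q:abs(np.array(ik(P(.15,50),q))-read_joint_positions()).max())
gripper_to(0.0,20)
move_to(P(.15,50),q); f0=np.array(read_ft_force()); print(f0)
move_l(P(.15,4),q,rate=150)
for sd in np.r_[np.arange(11,30,2.5),29,30,30.5,31,31.5]:
    move_l(P(np.radians(sd)),q,rate=60); f=np.array(read_ft_force())-f0; print(sd,f.round(1))
    if f[2]>12: break
print(read_eef_pos())
move_l(np.array(read_eef_pos())+[-20,0,60],q,rate=200)
print(read_time())
E
python3 c.py
```

```text
[-0.97851486 -0.08888989  0.11375983]
11.0 [1.4 0.2 0.1]
13.5 [1.5 0.5 0.5]
16.0 [ 0.9 -1.2 -0.8]
18.5 [ 0.7  0.3 -0.3]
21.0 [ 0.3 -0.6 -0. ]
23.5 [ 0.9  0.5 -0.9]
26.0 [ 0.8 -0.4 -0.3]
28.5 [ 1.2 -0.2  0.7]
29.0 [-1.9 -0.1  5.7]
30.0 [-13.3   4.2  30.4]
[ 461.12299793 -217.55520954   78.09003087]
7.45
```

```bash
cat > d.py <<'E'
from h import *
b=np.radians(18.8); kx=np.array([np.cos(b),np.sin(b),0])
a=np.radians(-8.2); ex=np.array([np.cos(a)*np.cos(np.pi/6),np.sin(a)*np.cos(np.pi/6),.5]); ey=np.array([-np.sin(a),np.cos(a),0]); ez=np.cross(ex,ey)
S=np.array([485.2,-221,90]); K=np.array([511.8,144.8,50])
for sg in(1,-1):
    print("grasp",np.round(ik(K+[0,0,60],quat([0,0,-1],sg*kx)),2))
    for ang in(0,90,-90):
        y=sg*Ro.from_rotvec(ez*np.radians(ang)).apply(ex); r=ik(S+7*ez,quat(-ez,y)); print(ang,r if r is None else np.round(r,2))
qs=[quat([0,0,-1],s*kx) for s in(1,-1)]
q=min(qs,key=lambda q:abs(ik(K+[0,0,110],q)[5]))
gripper_to(0.45); move_l(np.array(read_eef_pos())+[0,0,60],rate=200)
move_to(K+[0,0,110],q)
for n in("top","side"):
    p,d=read_camera(n); cv2.imwrite(f"pics/{n}1.png",p[:,:,::-1]); np.save(f"{n}1.npy",d)
p=cv2.imread("pics/top1.png"); s=cv2.imread("pics/side1.png")
cv2.imwrite("pics/v1.png",np.hstack([cv2.resize(p[200:350,360:520],(400,375),interpolation=2),cv2.resize(s[130:280,330:490],(400,375),interpolation=2)]))
p=p[:,:,::-1].copy(); Y=cloud("top",np.load("top1.npy"),near(masks(p)["yellow"],(437,300),75)); Y=Y[(Y[:,2]>50)&(Y[:,2]<125)]
c,V=plane(Y); nn=V[2]*np.sign(V[2][2]);r=abs((Y-c)@nn);Y=Y[r<5]; c,V=plane(Y); nn=V[2]*np.sign(V[2][2])
print(len(Y),c.round(1),nn.round(3),np.degrees(np.arccos(nn[2])),rect(Y))
print(read_time())
E
python3 d.py
```

```text
grasp [ 0.19  0.46  1.79 -0.    0.89 -0.14]
0 [-0.64  0.36  2.15  1.    0.29 -1.43]
90 None
-90 [-0.64  0.36  2.15  1.    0.29  0.14]Traceback (most recent call last):
  File "d.py", line 6, in <module>
    print("grasp",np.round(ik(K+[0,0,60],quat([0,0,-1],sg*kx)),2))
                  ~~~~~~~~^^^^^^^^^^^^^^^^^^^^^^^^^^^^^^^^^^^^^^^
    return _wrapfunc(a, 'round', decimals=decimals, out=out)
    return _wrapit(obj, method, *args, **kwds)
    result = getattr(arr, method)(*args, **kwds)
TypeError: unsupported operand type(s) for *: 'NoneType' and 'float'
```

```bash
sed -i 's/^for sg in(1,-1):/for sg in():/; s/^q=min.*/q=qs[0]/' d.py; python3 d.py
```

```text
10 [ 488.7 -211.1   91.4] [-0.507  0.101  0.856] 31.12613563667212 (array([ 485.2, -219.2]), array([199.3,  52.8]), 73.4)
10.2167
```

View pics/v1.png

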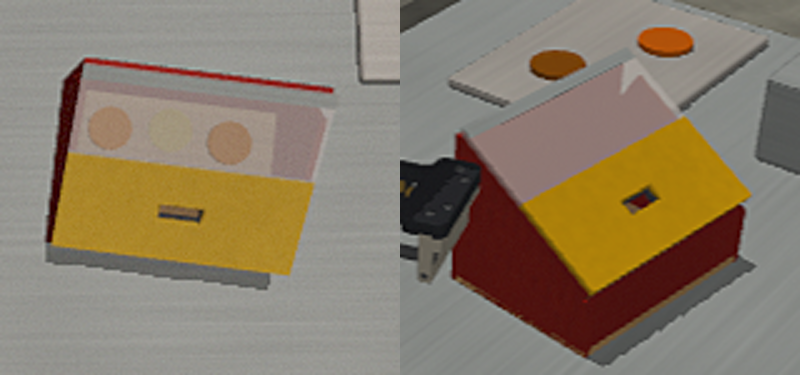

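The lid is shut (flat on the case in both views); the slot shows near (432,286) in the top image and (426,210) in the side image. Next: the exact slot position.

```bash
cat > e.py <<'E'
from h import *
res={}
for n,c in(("top",(432,286)),("side",(426,210))):
    p=cv2.imread(f"pics/{n}1.png"); h=cv2.cvtColor(p,cv2.COLOR_BGR2HSV); 
    y=((h[...,0]>=18)&(h[...,0]<=32)&(h[...,1]>170)&(h[...,2]>110)).astype(np.uint8)
    N,L,st,_=cv2.connectedComponentsWithStats(y); y=(L==L[c[1]+12,c[0]]).astype(np.uint8)
    cs,_=cv2.findContours(y,cv2.RETR_EXTERNAL,cv2.CHAIN_APPROX_NONE); cs=max(cs,key=cv2.contourArea)
    hull=cv2.convexHull(cs); quad=cv2.approxPolyDP(hull,6,True)[:,0]
    fill=cv2.drawContours(np.zeros_like(y),[cs],-1,1,-1); hole=((fill==1)&(y==0)).astype(np.uint8)
    N,L,st,ce=cv2.connectedComponentsWithStats(hole); i=1+np.argmin(np.linalg.norm(ce[1:]-c,axis=1))
    v,u=np.nonzero(L==i); s=ce[i]; print(n,"slot px",s.round(2),"area",len(v),"quad",quad.tolist(),"panel diag centre px")
    res[n]=s
    P=cloud(n,np.load(f"{n}1.npy"),(cv2.erode(y,np.ones((3,3)))>0)); cc,V=plane(P); nn=V[2]*np.sign(V[2][2])
    P=P[abs((P-cc)@nn)<4]; cc,V=plane(P); nn=V[2]*np.sign(V[2][2])
    o,d=ray(n,s); X=o+d*((cc-o)@nn)/(d@nn)
    print(" normal",nn.round(3),"tilt",np.degrees(np.arccos(nn[2])).round(2),"yaw",np.degrees(np.arctan2(nn[1],-nn[0])).round(1),"slot",X.round(1),rect(cloud(n,np.load(f"{n}1.npy"),y>0)))
    # panel mask corners on plane -> yaw and centre
    a=np.radians(-8.2); N0=np.array([-np.cos(a)*.5,-np.sin(a)*.5,.866]); Q=[]
    for w in cs[:,0]:
        o,d=ray(n,w.astype(float)); Q.append(o+d*((np.array([485,-221,90])-o)@N0)/(d@N0))
    Q=np.array(Q); E=np.array([np.cos(a)*.866,np.sin(a)*.866,.5]); F=np.cross(N0,E); uv=np.stack([(Q-[485,-221,90])@E,(Q-[485,-221,90])@F],1).astype(np.float32)
    print(" panel rect in plate coords about guess (x,y):",cv2.minAreaRect(uv))
    Q=[]
    for w in zip(u,v):
        o,d=ray(n,np.array(w,float)); Q.append(o+d*((np.array([485,-221,90])-o)@N0)/(d@N0))
    Q=np.array(Q); uv=np.stack([(Q-[485,-221,90])@E,(Q-[485,-221,90])@F],1).astype(np.float32); print(" slot rect",cv2.minAreaRect(uv),uv.mean(0))
print(tri(res["top"],res["side"]))
E
python3 e.py
```

```text
top slot px [431.67 284.88] area 88 quad [[484, 273], [475, 309], [381, 297], [387, 261]] panel diag centre px
 normal [-0.498  0.066  0.865] tilt 30.13 yaw 7.6 slot [ 487.6 -221.2   91.4] (array([ 486.1, -221.1]), array([206.2,  77.2]), 82.3)
 panel rect in plate coords about guess (x,y): ((1.1488456726074219, 0.322662353515625), (88.89749145507812, 205.7749786376953), 0.609557569026947)
 slot rect ((2.750852584838867, 0.30707359313964844), (12.399092674255371, 35.57224655151367), 0.5868169069290161) [2.9582357  0.22882709]
side slot px [425.6  209.63] area 84 quad [[444, 177], [469, 208], [406, 247], [379, 211]] panel diag centre px
 normal [-0.494  0.067  0.867] tilt 29.88 yaw 7.7 slot [ 487.  -220.4   90.9] (array([ 499.5, -223.2]), array([209.8, 107.5]), 82.8)
 panel rect in plate coords about guess (x,y): ((1.7629585266113281, 0.6583633422851562), (90.87752532958984, 206.56893920898438), 0.4241447150707245)
 slot rect ((2.214174270629883, 0.7340526580810547), (13.89314079284668, 33.684844970703125), 0.8757063746452332) [2.0792537 1.0037386]
(array([ 487.58427895, -221.43585035,   90.16644372]), np.float64(0.03080842219305645))
```

```bash
cat >> h.py <<'E'
TH=np.pi/6
def frame(yaw):
    a=np.radians(yaw); ex=np.array([np.cos(a)*np.cos(TH),np.sin(a)*np.cos(TH),np.sin(TH)]); ey=np.array([-np.sin(a),np.cos(a),0]); return ex,ey,np.cross(ex,ey)
ex,ey,ez=frame(-7.7); S=np.array([487.0,-221.1,90.3]); TZ=7.5
def key_pose(dx,dy,h,turn=0): # key flange underside at (dx,dy,h) in plate frame
    return S+dx*ex+dy*ey+(h+TZ)*ez, quat(-ez,Ro.from_rotvec(ez*np.radians(turn)).apply(ex))
E
cat > f.py <<'E'
from h import *
b=np.radians(18.6); kx=np.array([np.cos(b),np.sin(b),0]); q=quat([0,0,-1],kx); K=np.array([511.8,144.8,50])
move_l(K+[0,0,TZ],q,rate=80); gripper_to(0,40); print(read_gripper_width()*93,read_grip_force(),np.round(read_ft_force(),1))
move_l(K+[0,0,130],q,rate=120); print(read_gripper_width()*93,np.round(read_ft_force(),1))
p1,q1=key_pose(0,0,90); move_to(p1,q1)
p,o=key_pose(0,0,32); move_l(p,o,rate=80); dwell(.2)
print(np.round(read_eef_pos(),1),p.round(1),np.round(read_joint_positions(),2),np.round(read_ft_force(),1))
for n in("top","side"):
    p,d=read_camera(n); cv2.imwrite(f"pics/{n}2.png",p[:,:,::-1]); np.save(f"{n}2.npy",d)
p=cv2.imread("pics/top2.png"); s=cv2.imread("pics/side2.png")
cv2.imwrite("pics/v2.png",np.hstack([cv2.resize(p[240:330,390:486],(400,375),interpolation=2),cv2.resize(s[150:240,380:476],(400,375),interpolation=2)]))
print(read_time())
E
python3 f.py
```

```text
9.920642781808805 40.000115633010864 [0.8 0.3 0.6]
9.651300445762447 [-0.6 -0.6 -1. ]
[ 467.5 -218.6  124.9] [ 467.4 -218.5  124.5] [-0.67  0.28  2.17  0.85  0.34 -1.29] [-0.5  0.7 -1.2]
15.9917
```

View pics/v2.png

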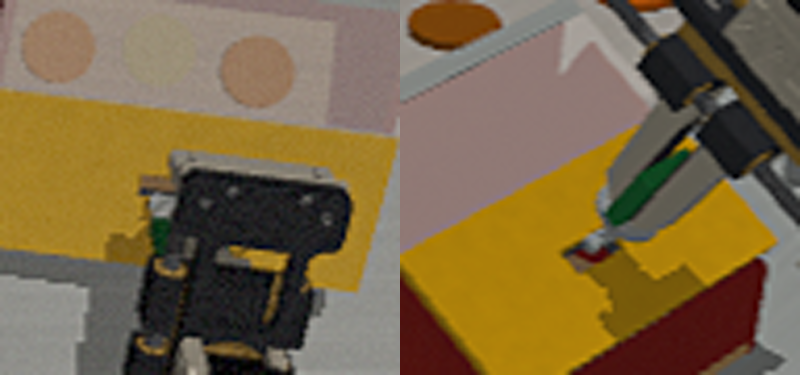

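The key is held over the slot in both views (nose close above the slot, crop about (590,250) in the side view). Inserting under force control.

```bash
cat > g.py <<'E'
from h import *
B=np.array([ex,ey,ez]); f0=np.array(read_ft_force()); dx=dy=0.
F=lambda:B@(np.array(read_ft_force())-f0)
h=32; log=[]
for h in [27,25,23,21,19,17,15,13,11,9,7,5,4,3,2,1,0,-.5,-1]:
    move_l(*key_pose(dx,dy,h),rate=40); f=F(); pos=B@(np.array(read_eef_pos())-S); log.append((h,f.round(1).tolist(),pos.round(1).tolist()))
    if f[2]>(8 if h>3 else 10): break
for l in log: print(*l)
print(read_time(),read_gripper_width()*93)
E
python3 g.py
```

```text
27 [0.2, 1.5, 1.2] [-0.1, 0.1, 34.3]
25 [1.4, 0.3, 0.8] [-0.1, 0.0, 32.4]
23 [0.8, 0.4, 0.4] [-0.1, 0.1, 30.4]
21 [0.9, 0.9, 1.0] [-0.0, 0.0, 28.4]
19 [1.0, 0.6, 0.4] [-0.1, 0.0, 26.4]
17 [0.9, 0.4, 0.8] [-0.0, 0.0, 24.4]
15 [0.7, -0.2, 1.4] [-0.1, 0.0, 22.4]
13 [1.3, 1.5, 1.2] [-0.1, 0.0, 20.4]
11 [0.6, 0.5, 0.6] [-0.0, 0.0, 18.4]
9 [1.3, 0.8, 0.8] [-0.0, 0.0, 16.4]
7 [0.2, 0.9, 1.2] [-0.0, 0.0, 14.4]
5 [-0.1, 0.4, 0.8] [-0.1, 0.0, 12.4]
4 [0.6, 0.5, 0.3] [-0.0, 0.0, 11.5]
3 [1.0, -0.3, 0.8] [-0.0, -0.0, 10.5]
2 [-0.3, 1.3, 0.6] [-0.0, -0.0, 9.5]
1 [1.0, 0.3, 0.8] [-0.0, 0.0, 8.5]
0 [1.9, 0.4, 0.4] [-0.0, 0.0, 7.5]
-0.5 [1.4, 0.1, 2.0] [-0.0, 0.0, 7.0]
-1 [-0.3, 1.5, 11.6] [-0.0, 0.0, 6.8]
20.7667 9.883840901434825
```

```bash
cat > i.py <<'E'
from h import *
B=np.array([ex,ey,ez])
for t in(-22.5,-45,-67.5,-90):
    move_l(*key_pose(0,0,-.4,t),rate=8); print(t,(B@np.array(read_ft_force())).round(1),(B@np.array(read_torque())).round(2),np.round(read_joint_positions(),2)[3:],read_time())
move_l(*key_pose(0,0,-.9,-90),rate=10); print((B@np.array(read_ft_force())).round(1))
move_l(*key_pose(0,0,-.4,-90),rate=10)
gripper_to(.4); move_l(*key_pose(0,0,70,-90),rate=100); print(read_time())
E
python3 i.py
```

```text
-22.5 [ 0.   0.  -1.1] [0.01 0.31 0.03] [ 1.    0.3  -1.04] 21.3083
-45 [ 0.1  0.4 -0.6] [-0.06  0.29  0.04] [ 1.    0.3  -0.65] 21.85
-67.5 [-0.7 -1.4 -1.1] [-0.03  0.29 -0.  ] [ 1.    0.3  -0.25] 22.3917
-90 [-1.5  0.3 -1.3] [ 0.05  0.34 -0.01] [1.   0.3  0.14] 22.9333
[-1.8  0.5  8. ]
24.9417
```

Check the result with the arm moved clear.

```bash
cat > j.py <<'E'
from h import *
move_l(np.array(read_eef_pos())+[-60,0,120],rate=200)
move_to([300,100,330],quat([0,0,-1],[0,1,0])); dwell(.3)
for n in("top","side"):
    p,d=read_camera(n); cv2.imwrite(f"pics/{n}3.png",p[:,:,::-1])
    G=cloud(n,d,near(masks(p)["green"],proj(n,S+30*ez),25)); L=(G-S)@np.array([ex,ey,ez]).T; print(n,len(L),np.percentile(L,[3,50,97],axis=0).round(1).tolist())
p=cv2.imread("pics/top3.png"); s=cv2.imread("pics/side3.png")
cv2.imwrite("pics/v3.png",np.hstack([cv2.resize(p[220:330,380:497],(400,375),interpolation=2),cv2.resize(s[140:250,360:477],(400,375),interpolation=2)]))
print(read_time())
E
python3 j.py
```

```text
top 129 [[-16.0, -2.7, 14.2], [4.4, 3.4, 37.8], [16.4, 7.0, 43.5]]
side 7 [[-19.5, -1.9, 37.4], [-16.4, 0.2, 38.8], [-13.5, 3.5, 41.2]]
27.9083
```

View pics/v3.png

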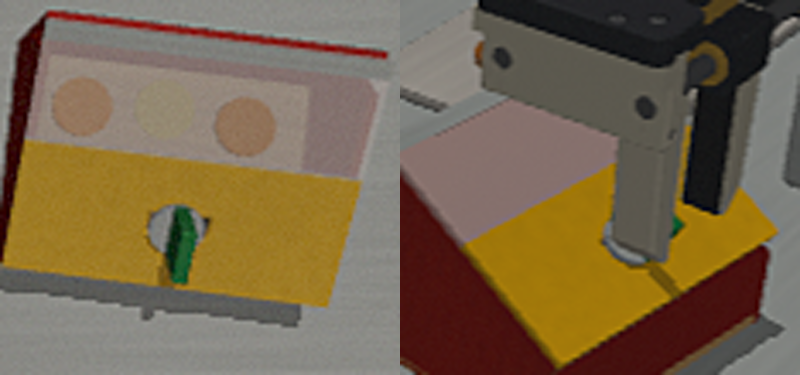

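View pics/side3.png

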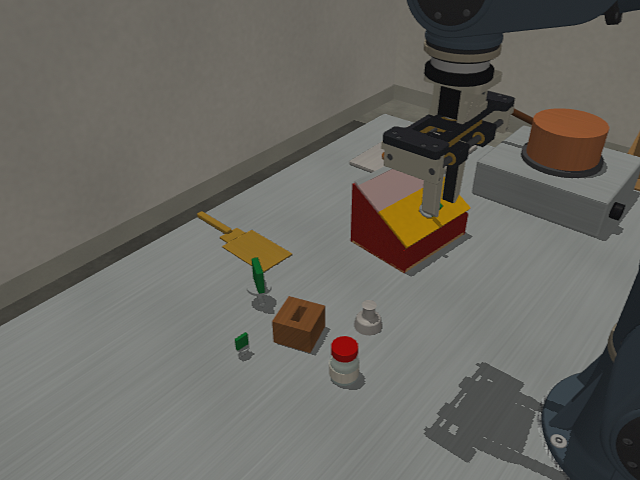

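The key stands crosswise in the slot with its flange on the lid (top view crop about (178,235)). The block is empty and the jar, mould and scraper haven't moved. The gripper is clear and only blocks the view from the side.

```bash
python3 -c "
from workcell import *
print(read_eef_pos(),sign_off())"
```

```text
the job is handed in; nothing more can be done
[300.03703249  99.91396156 329.99635691] None
```

The lid is shut, the middle-sized key is through the slot with its flange on the lid and turned crosswise, the gripper is clear, and the job was handed in at about 28 s.

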